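# Third hand at the ladle rail: hang the saddle hanger and hold it against the sprung stop

### The arm

A 7-joint arm with a two-finger parallel gripper is mounted at the origin on the work surface. World frame = base frame: x ahead of the robot, y to its left, z up, the work surface at z = 0. Lengths are in mm, angles in rad, forces in N, time in s.
With the tool pointing down it reaches from about 400 to 900 mm from the base axis. Payload 5.6 kg.
Tool frame: the origin (TCP) lies at the centre of the arm's flange, where the gripper is bolted on; the fingertips stand 190 mm ahead of it and the grasp point (between the pads) lies 171 mm ahead of it; x points along the fingers, y is the direction in which the jaws open and shut, and the axes are right-handed (so a half turn about x gives the same grasp; the last joint's range is limited). The gripper opens to 92 mm and grips with 3 to 60 N. Pads are 20 mm wide; open, the fingers measure 128 mm over their backs; the gripper's body (75 mm by 189 mm) begins 69 mm behind the grasp point.
Start: joints at [1.28, 0.468, -0.012, 1.603, 0.006, 1.071, -0.056], TCP at [159.39, -630.156, 404.692] pointing down, gripper open.
Joint ranges: [-2.53, 2.53], [-0.31, 2.02], [-1.57, 1.55], [0.28, 2.44], [-1.29, 4.43], [0.15, 1.84], [-2.92, 2.92]. Speed limits (rad/s): [2.57, 2.57, 3.14, 3.14, 3.14, 3.14, 3.14].

### API

Orientations are given as a unit quaternion [w, x, y, z].
In Python, from cell import arm gives the robot as it stands. The module is installed in compiled form; this text tells all that it offers.
- The arm moves only by the tool play_rows, never from a script. Its argument "targets" is text: rows parted by semicolons, each of 7 numbers parted by spaces: the shift along the tool's x, y, z in cm, then the turn, a rotation vector about the tool's x, y, z in degrees, then the opening, from -1 (shut) to 1 (fully open). A call has 1 to 8 rows; each row shifts and turns the commanded pose from where the row before left it, along the tool's axes as they then stand; what a row does not reach is not made up. A row lasts 1/12 s, in which the tool goes at most 41.7 mm and 7.16 degrees, less where a joint would pass 70% of its speed; a pose out of reach is approached as far as the arm can. A call with a gripper value outside its range is refused whole. The fingers move at their own pace and stop on an object; "newtons" is the grip in N (left out, the last holds). Time passes only in rows, so rows that do not move let the fingers close. It gives the time, the measured TCP pose, the force and the opening at its end, in the units of the state.
- arm.read_state(): the state, without advancing time (a new reading comes with each control period).
- arm.grab_frame(name): name is "scene" or "top"; returns a dict with "color" (384x512x3 uint8, red, green, blue), "fov_y" (degrees; the focal length in pixels is half the picture's height over the tangent of half this angle, whatever the lens; pixels are square), "cx", "cy" (the principal point, pixels), "k1" (the pictures are not rectified: a ray, as slopes to the right and down, at radius r is drawn at 1 + k1 r^2 times it, then the intrinsics apply), "view" (4x4, takes a point from world to camera coordinates). Camera axes: x right, y up, looking along -z (the intrinsics and any distortion apply to the point x, -y, -z); pixel columns grow to the right and rows downward; lengths in mm; the calibration is good to about 2 mm. A picture is of the moment at which its call begins. There is no depth.
- arm.close_job(): hands the job in, once; it reports no verdict.
The state is a dict: "t": time; "joints": joint angles; "dq": joint speeds; "tau": joint torques, N m; "position": TCP position; "ee_rot": TCP orientation; "wrist_force": force on the tool from outside, world axes, zero at the start; "wrist_torque": the same for the moment, N m; "finger_gap": finger opening in mm.
Only numpy, scipy, OpenCV 4.12 (cv2) and the standard library are available. Lean on these libraries where they do the work, as an engineer would, in place of code of your own. Each camera call takes 0.05 s, during which the arm holds its last target. There are 200 camera calls.

### The job

Pick up the steel saddle hanger by its wooden grip, hook it down over the ladle rail at least 60 mm clear of the sprung stop's collar, on its open side, and slide it along the rail against the collar. Without ramming the stop, press until the collar has gone about half-way back to its block (about 12 N), hold that push steadily and finish still gripping the hanger and pressing, seated on the rail, so that the cook can tighten its thumbscrew. Leave the other things on the table where they are.

Things in the scene. Friction and masses are not known exactly. Their poses are not given: they have to be found in the camera images.
- hanger_grip (a point): Centre of the hanger's square wooden grip, 28 x 28 mm and 65 mm tall, which stands on top of the loose steel saddle hanger (see hanger). It starts upright on the table; this point is 98 mm above the legs' lower edges and 27 mm below the grip's top. z is up; the channel that takes the rail runs along y. Either way round on the rail is right.
- hanger_seat (a point): Point of the hanger on the underside of its bridge, which rests on the rail: 43 mm straight below hanger_grip, in the middle of the channel, 55 mm above the legs' lower edges, 35 mm from either end. Same axes as hanger_grip.
- rail_axis (a point): Middle of the fixed ladle rail, on its axis: a round horizontal steel bar, 16 mm in diameter, along this frame's y, its axis 160 mm above the table. It stands on two posts 225 mm to either side of this point, no higher than 10 mm above the axis. A wooden plank 100 mm wide lies below.
- collar_face (a point): Centre of the pressing face of the sprung stop's collar, on the rail's axis; moves with it. The collar is a steel plate round the rail, 44 mm wide, 8 mm thick, 16 mm above to 28 mm below the axis. Its y is the rail's +y: the hanger comes from the open -y side and pushes it along +y towards the fixed dark steel block. At rest 60 mm are free between collar and block.
- collar (a joint): How far the collar is pushed back, m: 0 at rest, 0.056 at its hard end. A spring of 400 N/m without preload: 12 N at 0.030, where the gap to the block is halved.
- hanger: Saddle hanger, about 0.35 kg: an upside-down U of 5 mm steel plate, 70 mm long (y), 40 mm wide (x), 125 mm tall with its grip; channel between the legs 30 mm wide, 55 mm deep, open below and at both ends. A small hook reaches 45 mm from the middle on both x sides; a brass thumbscrew on one leg. Origin between the legs' lower edges, 98 mm below hanger_grip, same axes.
- mug: White handleless cup, 72 mm across, 85 mm tall, standing on the table; to be left alone. Origin under its centre.
- jar: Amber glass jar with a steel cap, 60 mm across, 95 mm tall, standing on the table; to be left alone. Origin under its centre.
- garlic1: Garlic bulb, 52 mm across and tall, on the cutting board; leave alone.
- garlic2: Another such garlic bulb on the cutting board; leave alone.
- spatula: Spatula lying on the table to the left; leave alone.
- bowl: Blue bowl, 130 mm across, 60 mm tall, on the left beyond the rail; leave alone. Origin under its centre.
Things that resemble listed ones, but are neither listed nor needed, are in the scene too. What is shaped like the hanger but green or purple is not meant.

How it is judged:
By the outcome, as a careful person would: the job done as asked, in the order asked, and still so for the second after the job is handed in, while the arm keeps its last pose, push and grip.
It also fails if it takes over 45 s, if anything falls off the work surface, if the arm or the gripper's body presses on something with over 40 N, if the wrist force passes 120 N, or if a joint passes its speed limit or range.

## Working session

There is one attempt and no reset: what is moved stays moved. The work goes in short steps, Python scripts to look and compute and a tool call to move; the robot and the scene stay as the last step left them, time stands still between calls to the robot, and variables do not carry over. Pictures are saved under pics/ and viewed, about 8 in all and at most 12, crops included, and the job is handed in when it is done.

Besides the shell and the picture viewer there is one more tool, called after "Emit:" by a JSON object that holds its "method" and its "body", one argument or row to a line. play_rows: Moves the arm, as the interface text tells. Its arguments: {"type":"object","properties":{"targets":{"type":"string"},"newtons":{"type":"number"}},"required":["targets"]}

```bash
mkdir -p pics
cat > h.py <<'E'
import numpy as np, cv2
from cell import arm
def K(f):
    h,w=f["color"].shape[:2]; fl=h/2/np.tan(np.radians(f["fov_y"])/2)
    return np.array([[fl,0,f["cx"]],[0,fl,f["cy"]],[0,0,1.]]),np.array([f["k1"],0,0,0,0.])
def ray(f,px):
    k,d=K(f); s=cv2.undistortPoints(np.array([[px]],float),k,d)[0,0]
    V=np.array(f["view"]); R=V[:3,:3]; o=-R.T@V[:3,3]
    v=R.T@np.array([s[0],-s[1],-1]); return o,v/np.linalg.norm(v)
def onz(f,px,z):
    o,v=ray(f,px); return o+v*(z-o[2])/v[2]
def proj(f,P):
    k,d=K(f); V=np.array(f["view"]); c=V[:3,:3]@np.array(P,float)+V[:3,3]
    return cv2.projectPoints(np.array([[c[0],-c[1],-c[2]]]),np.zeros(3),np.zeros(3),k,d)[0][0,0]
def tri(f1,p1,f2,p2):
    o1,v1=ray(f1,p1);o2,v2=ray(f2,p2)
    t=np.linalg.lstsq(np.c_[v1,-v2],o2-o1,rcond=None)[0]
    a,b=o1+v1*t[0],o2+v2*t[1]; return (a+b)/2,np.linalg.norm(a-b)
def save(f,n): cv2.imwrite("pics/"+n,f["color"][:,:,::-1])
E
cat > look.py <<'E'
from h import *
import pickle
s=arm.grab_frame("scene");t=arm.grab_frame("top")
pickle.dump((s,t),open("f0.pkl","wb"))
for f in (s,t): print(f["fov_y"],f["cx"],f["cy"],f["k1"],np.round(np.array(f["view"]),3).tolist())
im=np.vstack([s["color"],t["color"]])
save(s,"s0.png");save(t,"t0.png")
st=arm.read_state();print(st)
E
python3 look.py
```

```text
49.609305710543715 257.4686014764855 195.47990504490886 0.02589954009656606 [[0.7, 0.714, 0.002, -338.811], [-0.609, 0.594, 0.526, 272.874], [0.374, -0.369, 0.851, -1747.621], [0.0, 0.0, 0.0, 1.0]]
54.62767264158878 251.94741049118838 192.94975404809423 0.026524355199334805 [[-0.018, -1.0, -0.017, -28.086], [0.987, -0.021, 0.159, -554.112], [-0.159, -0.014, 0.987, -1261.017], [0.0, 0.0, 0.0, 1.0]]
{'t': 0.1, 'joints': array([ 1.28001584,  0.46828383, -0.01161419,  1.60349247,  0.00603078,
        1.07141835, -0.05629187]), 'dq': array([ 2.21189128e-05, -9.58479970e-04,  2.38147442e-04, -2.04417294e-03,
        4.38637652e-04,  4.27762180e-05,  1.84519023e-04]), 'tau': array([ 4.69291626e-04, -5.21656752e+01, -1.26803902e-02, -2.44368786e+01,
       -5.67657128e-02,  1.40359596e-02,  7.19616128e-05]), 'position': array([ 159.32003508, -629.9511556 ,  403.85498598]), 'ee_rot': array([-0.08682645, -0.70157237, -0.08791072,  0.70180416]), 'wrist_force': array([-0.52117574,  0.83687245,  0.30786594]), 'wrist_torque': array([-0.00742046, -0.02204716,  0.03439432]), 'finger_gap': 91.77374048932249}
```

View pics/s0.png

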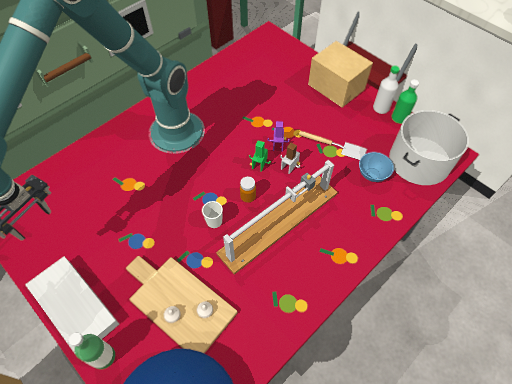

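View pics/t0.png

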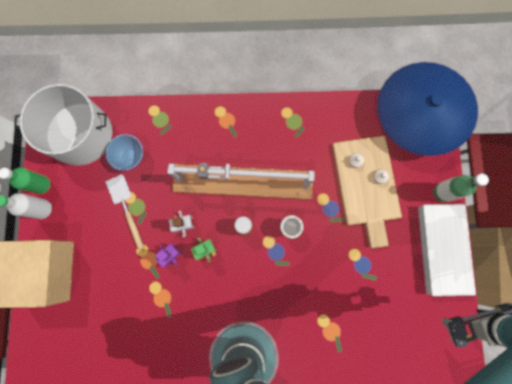

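The candidates are a green one (scene 260,155), a purple one (280,135) and a steel one with a brown grip (290,158; top 180,222). The steel one with the wooden grip fits the description. I'll confirm it in an enlarged crop.

Run:
```python
import pickle,cv2,numpy as np
s,t=pickle.load(open("f0.pkl","rb"))
def c(f,x,y,w,h,k): return cv2.resize(f["color"][y:y+h,x:x+w],None,fx=k,fy=k,interpolation=cv2.INTER_CUBIC)
a=c(s,220,110,130,160,6)[:,:,::-1]
b=c(t,140,150,180,120,4.4444)[:,:,::-1]
cv2.imwrite("pics/cs.png",c(s,215,115,130,97,6)[:,:,::-1]); cv2.imwrite("pics/ct.png",b)
```

```text
(no output)
```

View pics/cs.png

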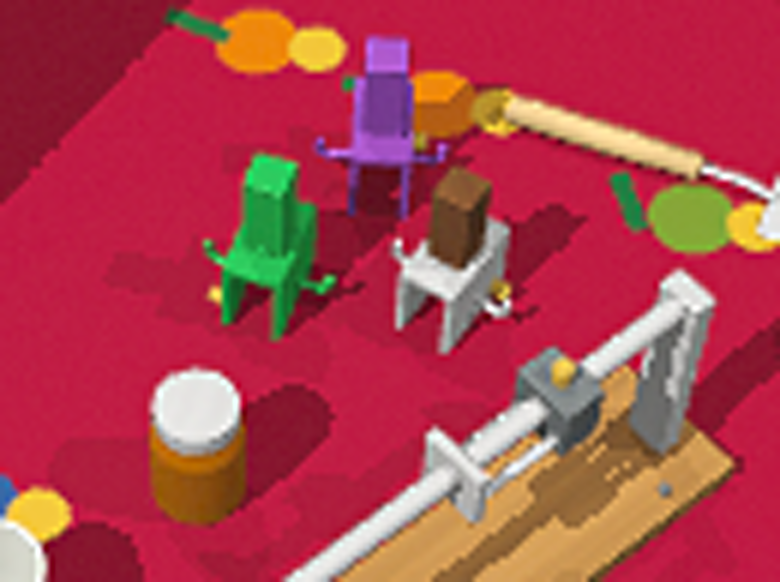

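View pics/ct.png

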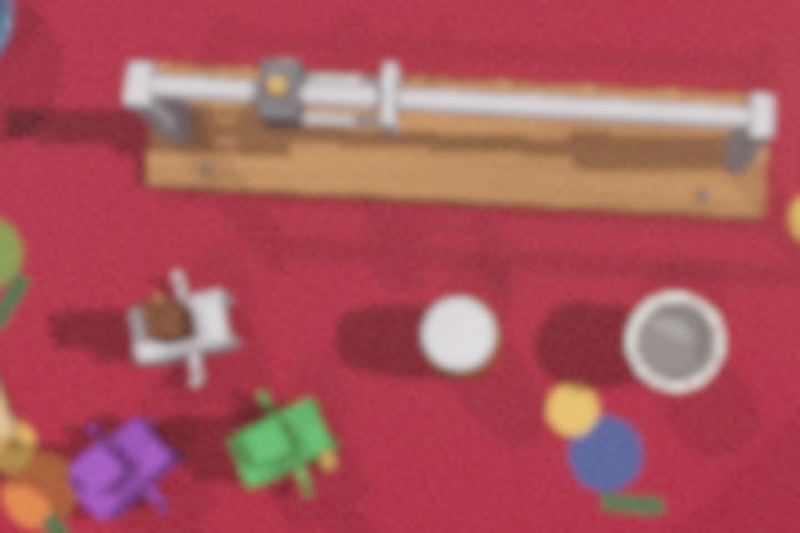

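The crop confirms that the hanger with the brown wooden grip on steel is the one wanted: grip top at crop (463,187) and (165,315). The rail, collar and block are clear too: collar in the top crop near (388,95), with the block to its left, so the open side is to the right (-y).

```bash
cat > m.py <<'E'
from h import *
import pickle
s,t=pickle.load(open("f0.pkl","rb"))
S=lambda x,y:((x+.5)/6+215-.5,(y+.5)/6+115-.5)
T=lambda x,y:((x+.5)/4.4444+140-.5,(y+.5)/4.4444+150-.5)
r=lambda a:np.round(a,1)
print("griptop tri",tri(s,S(463,188),t,T(163,316)))
print("s@125",r(onz(s,S(463,188),125)),"t@125",r(onz(t,T(163,316),125)))
for n,p in dict(A=(128,312),B=(140,362),C=(238,340),D=(226,288)).items(): print("bridge t@60",n,r(onz(t,T(*p),60)))
for p in [(398,268),(440,296),(508,232)]: print("bridge s@60",r(onz(s,S(*p),60)))
for p in [(178,272),(196,383)]: print("hook t@?",r(onz(t,T(*p),45)))
a=onz(t,T(180,85),160);b=onz(t,T(730,113),160);print("rail",r(a),r(b),"dir deg from y",np.degrees(np.arctan2(a[0]-b[0],a[1]-b[1])))
for p in [(140,84),(762,115)]: print("post t@170",r(onz(t,T(*p),170)))
for p in [(380,63),(399,63),(379,131),(397,131)]: print("collar t@176",r(onz(t,T(*p),176)))
for p in [(260,90),(302,90)]: print("block t",r(onz(t,T(*p),176)))
for p in [(690,285)]: print("post s",r(onz(s,S(*p),170)))
print("rail s",r(onz(s,S(300,577),160)),r(onz(s,S(640,345),160)))
print("mug t@85",r(onz(t,T(675,342),85)),"jar",r(onz(t,T(459,334),95)))
E
python3 m.py
```

```text
griptop tri (array([454.08742076, 208.33489616, 122.80685932]), np.float64(0.38000939387361554))
s@125 [455.1 206.8 125. ] t@125 [454. 208. 125.]
bridge t@60 A [463.5 249.4  60. ]
bridge t@60 B [424.8 239.5  60. ]
bridge t@60 C [440.1 164.1  60. ]
bridge t@60 D [480.5 173.7  60. ]
bridge s@60 [438.4 170.8  60. ]
bridge s@60 [472.3 173.9  60. ]
bridge s@60 [468.  242.4  60. ]
hook t@? [495.5 214.3  45. ]
hook t@? [408.6 199.1  45. ]
rail [619.  190.3 160. ] [ 589.5 -208.3  160. ] dir deg from y 4.237583957139053
post t@170 [618.  217.1 170. ]
post t@170 [ 585.4 -229.8  170. ]
collar t@176 [628.3  43.1 176. ]
collar t@176 [628.   29.4 176. ]
collar t@176 [578.5  44.2 176. ]
collar t@176 [578.3  31.3 176. ]
block t [610.4 129.4 176. ]
block t [609.7  99.2 176. ]
post s [618.7 220.4 170. ]
rail s [594.6 -76.  160. ] [622.7 173.6 160. ]
mug t@85 [ 430.3 -169.7   85. ] jar [438.7  -7.6  95. ]
```

```bash
cat >> h.py <<'E'
from scipy.spatial.transform import Rotation as Ro
def rot(st): w,x,y,z=st["ee_rot"]; return Ro.from_quat([x,y,z,w])
def goto(g,yaw=None,flip=False,st=None):
    """g: grasp point target (world mm). Prints turn needed (deg, tool axes) and shift (cm) in axes now / after the turn."""
    st=st or arm.read_state(); R=rot(st); p=st["position"]; m=R.as_matrix()
    gp=p+171*m[:,0]
    print("t %.2f grasp"%st["t"],gp.round(1),"toolx",m[:,0].round(3),"tooly",m[:,1].round(3),"F",st["wrist_force"].round(1),"gap",round(st["finger_gap"],1),"j",st["joints"].round(2))
    R2=R
    if yaw is not None:
        c,s=np.cos(np.radians(yaw)),np.sin(np.radians(yaw)); y=np.array([-s,c,0])*(-1 if flip else 1); x=np.array([0,0,-1.])
        R2=Ro.from_matrix(np.c_[x,y,np.cross(x,y)])
        print(" turn deg",np.degrees((R.inv()*R2).as_rotvec()).round(2))
    tgt=np.array(g)-171*R2.as_matrix()[:,0]
    print(" shift cm after turn",(R2.as_matrix().T@(tgt-p)/10).round(2))
E
python3 -c "
from h import *
goto([400,-430,240],10); goto([400,-430,240],10,True); goto([454,208,240],10)"
```

```text
t 0.10 grasp [ 159.2 -629.7  232.9] toolx [-0.001  0.001 -1.   ] tooly [ 0.245 -0.969 -0.002] F [-0.5  0.8  0.3] gap 91.8 j [ 1.28  0.47 -0.01  1.6   0.01  1.07 -0.06]
 turn deg [-1.758e+02 -1.400e-01  2.000e-02]
 shift cm after turn [-0.71 15.51 27.17]
t 0.10 grasp [ 159.2 -629.7  232.9] toolx [-0.001  0.001 -1.   ] tooly [ 0.245 -0.969 -0.002] F [-0.5  0.8  0.3] gap 91.8 j [ 1.28  0.47 -0.01  1.6   0.01  1.07 -0.06]
 turn deg [4.19 0.01 0.09]
 shift cm after turn [ -0.71 -15.51 -27.17]
t 0.10 grasp [ 159.2 -629.7  232.9] toolx [-0.001  0.001 -1.   ] tooly [ 0.245 -0.969 -0.002] F [-0.5  0.8  0.3] gap 91.8 j [ 1.28  0.47 -0.01  1.6   0.01  1.07 -0.06]
 turn deg [-1.758e+02 -1.400e-01  2.000e-02]
 shift cm after turn [-0.71 77.41 43.57]
```

Emit:
{"method": "play_rows", "body": {
  "targets": "-0.1 0 0 4.2 0 0 1; 0 -1.9 -3.4 0 0 0 1; 0 -1.9 -3.4 0 0 0 1; 0 -1.9 -3.4 0 0 0 1; 0 -1.9 -3.4 0 0 0 1; 0 -1.9 -3.4 0 0 0 1; 0 -1.9 -3.4 0 0 0 1; 0 -1.9 -3.4 0 0 0 1",
  "newtons": 30
}}

```text
t: 0.77
position: [371.8, -456.3, 405.4]
ee_rot: [-0.061, -0.704, -0.062, 0.705]
wrist_force: [-0.0, -0.9, -0.6]
finger_gap: 92.0
```

```bash
python3 -c "
from h import *
goto([454,208,230],10,True)"
```

```text
t 0.77 grasp [ 371.7 -456.3  234.4] toolx [-0.  0. -1.] tooly [ 0.173 -0.985 -0.   ] F [-0.  -0.9 -0.6] gap 92.0 j [ 0.9   0.37 -0.09  1.75  0.04  1.02 -0.6 ]
 turn deg [-0.02  0.02  0.03]
 shift cm after turn [  0.44 -64.   -19.63]
```

Emit:
{"method": "play_rows", "body": {
  "targets": "0 -3.5 -1.8 0 0 0 1; 0 -3.8 -1.3 0 0 0 1; 0 -3.8 -1.3 0 0 0 1; 0 -3.8 -1.3 0 0 0 1; 0 -3.8 -1.3 0 0 0 1; 0 -3.8 -1.1 0 0 0 1; 0 -3.8 -1.1 0 0 0 1; 0 -3.8 -1.1 0 0 0 1"
}}

```text
t: 1.43
position: [419.5, -141.6, 405.6]
ee_rot: [-0.062, -0.704, -0.061, 0.705]
wrist_force: [1.1, -0.8, -0.2]
finger_gap: 91.7
```

Emit:
{"method": "play_rows", "body": {
  "targets": "0 -3.8 -1.0 0 0 0 1; 0 -3.8 -1.0 0 0 0 1; 0 -3.8 -1.0 0 0 0 1; 0 -3.8 -1.0 0 0 0 1; 0 -3.8 -1.0 0 0 0 1; 0 -3.8 -1.0 0 0 0 1; 0 -3.0 -1.0 0 0 0 1; 0 0 0 0 0 0 1"
}}

```text
t: 2.1
position: [443.7, 128.7, 406.0]
ee_rot: [0.064, 0.705, 0.066, -0.704]
wrist_force: [1.1, 0.5, 0.0]
finger_gap: 91.9
```

```bash
python3 -c "
from h import *
goto([454,208,230],10,True)"
```

```text
t 2.10 grasp [443.9 129.3 235. ] toolx [ 0.001  0.004 -1.   ] tooly [ 0.183 -0.983 -0.003] F [1.1 0.5 0. ] gap 91.9 j [ 0.12  0.19 -0.52  2.02  0.11  0.96 -1.85]
 turn deg [ 0.52 -0.09  0.19]
 shift cm after turn [ 0.5  -7.63 -2.39]
```

Emit:
{"method": "play_rows", "body": {
  "targets": "1.5 -3.8 -1.2 0.5 0 0 1; 2.5 -3.8 -1.2 0 0 0 1; 2.5 0 0 0 0 0 1; 0 0 0 0 0 0 1; 0 0 0 0 0 0 1"
}}

```text
t: 2.52
position: [453.7, 195.5, 342.8]
ee_rot: [-0.059, -0.703, -0.058, 0.706]
wrist_force: [0.7, -0.1, 0.4]
finger_gap: 91.9
```

```bash
python3 -c "
from h import *
import pickle
goto([454,208,100],10,True)
s=arm.grab_frame('scene');t=arm.grab_frame('top');pickle.dump((s,t),open('f1.pkl','wb'))
c=lambda f,x,y,w,h,k:cv2.resize(f['color'][y:y+h,x:x+w],None,fx=k,fy=k,interpolation=cv2.INTER_CUBIC)[:,:,::-1]
cv2.imwrite('pics/g1.png',np.hstack([c(s,245,90,66,90,6),c(t,150,185,66,90,6)]))
"
```

```text
t 2.52 grasp [453.1 195.2 171.8] toolx [-0.004 -0.002 -1.   ] tooly [ 0.165 -0.986  0.001] F [ 0.7 -0.1  0.4] gap 91.9 j [-0.03  0.34 -0.52  2.01  0.23  0.85 -2.09]
 turn deg [-0.5   0.23 -0.06]
 shift cm after turn [ 7.18 -1.22 -0.24]
```

View pics/g1.png

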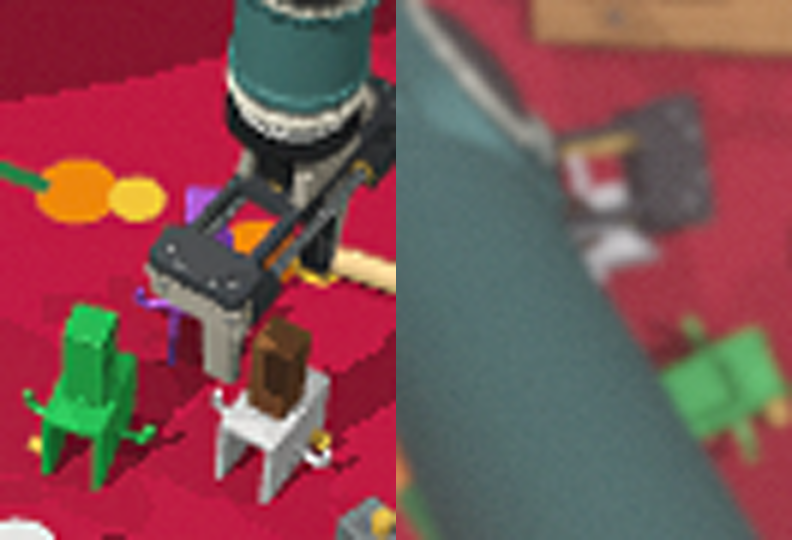

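```bash
cat > fit.py <<'E'
from m import *
from scipy.optimize import least_squares
obs=[(s,S(398,266),(-20,-35,60)),(s,S(440,296),(20,-35,60)),(s,S(508,230),(20,35,60)),(s,S(399,330),(-20,-35,0)),(s,S(445,352),(20,-35,0)),
 (s,S(455,168),(-14,14,125)),(s,S(491,184),(14,14,125)),(s,S(472,208),(14,-14,125)),(s,S(435,190),(-14,-14,125)),
 (t,T(140,363),(-20,35,60)),(t,T(238,340),(-20,-35,60)),(t,T(226,288),(20,-35,60)),(t,T(163,316),(0,0,125))]
def W(q,c): a=np.radians(q[2]); return (q[0]+c[0]*np.cos(a)-c[1]*np.sin(a),q[1]+c[0]*np.sin(a)+c[1]*np.cos(a),c[2])
f=lambda q:np.concatenate([proj(F,W(q,c))-p for F,p,c in obs])
r=least_squares(f,[454,208,9],loss="soft_l1");print(r.x.round(2));print(r.fun.reshape(-1,2).round(2).tolist() if r.fun.size>13 else 0)
E
python3 fit.py | tail -2
```

```text
[453.45 207.    10.5 ]
[[0.01, 0.87], [1.78, 0.75], [0.23, -0.23], [-0.92, -0.72], [-0.1, 0.41], [-0.08, -1.05], [0.25, -0.33], [-0.63, 0.54], [-0.82, 0.1], [0.51, -1.01], [-1.4, 0.02], [-0.72, 0.32], [0.31, 0.16]]
```

Emit:
{"method": "play_rows", "body": {
  "targets": "0 -1.15 -0.2 0 0 0 1; 1.8 0 0 0 0 0 1; 1.8 0 0 0 0 0 1; 1.8 0 0 0 0 0 1; 1.7 0 0 0 0 0 1; 0 0 0 0 0 0 1; 0 0 0 0 0 0 1; 0 0 0 0 0 0 1"
}}

```text
t: 3.28
position: [454.8, 208.3, 274.3]
ee_rot: [0.058, 0.706, 0.059, -0.704]
wrist_force: [-0.2, 1.1, -0.6]
finger_gap: 91.8
```

```bash
python3 -c "
from h import *
goto([453.5,207,100],10.5,True)"
```

```text
t 3.28 grasp [455.2 208.5 103.3] toolx [ 0.002  0.001 -1.   ] tooly [ 0.164 -0.986 -0.001] F [-0.2  1.1 -0.6] gap 91.8 j [-0.1   0.46 -0.48  2.04  0.32  0.71 -2.19]
 turn deg [-1.03 -0.13  0.03]
 shift cm after turn [0.33 0.11 0.15]
```

Emit:
{"method": "play_rows", "body": {
  "targets": "0.3 0.1 0.15 -1 0 0 1; 0 0 0 0 0 0 0; 0 0 0 0 0 0 -0.3; 0 0 0 0 0 0 -1; 0 0 0 0 0 0 -1; 0 0 0 0 0 0 -1; 0 0 0 0 0 0 -1; 0 0 0 0 0 0 -1",
  "newtons": 30
}}

```text
t: 3.95
position: [452.9, 206.7, 269.8]
ee_rot: [-0.065, -0.704, -0.065, 0.704]
wrist_force: [0.3, 0.5, -0.5]
finger_gap: 47.5
```

Emit:
{"method": "play_rows", "body": {
  "targets": "0 0 0 0 0 0 -1; 0 0 0 0 0 0 -1; 0 0 0 0 0 0 -1; 0 0 0 0 0 0 -1"
}}

```text
t: 4.28
position: [452.7, 206.8, 269.7]
ee_rot: [-0.065, -0.704, -0.065, 0.704]
wrist_force: [-0.6, 1.3, -1.1]
finger_gap: 27.8
```

```bash
python3 -c "
from h import *
goto([453.5,207,250],10.5,True)"
```

```text
t 4.28 grasp [452.6 206.8  98.7] toolx [-0. -0. -1.] tooly [ 0.182 -0.983 -0.   ] F [-0.6  1.3 -1.1] gap 27.8 j [-0.1   0.47 -0.48  2.05  0.33  0.7  -2.17]
 turn deg [0.01 0.03 0.  ]
 shift cm after turn [-1.513e+01 -1.000e-02 -8.000e-02]
```

Emit:
{"method": "play_rows", "body": {
  "targets": "-0.6 0 0 0 0 0 -1; -1.5 0 0 0 0 0 -1; -3 0 0 0 0 0 -1; -3 0 0 0 0 0 -1; -3 0 0 0 0 0 -1; -3 0 0 0 0 0 -1; -3 0 0 0 0 0 -1; -3 0 0 0 0 0 -1",
  "newtons": 45
}}

```text
t: 4.95
position: [452.2, 206.4, 472.2]
ee_rot: [-0.065, -0.704, -0.065, 0.705]
wrist_force: [0.9, -0.3, -4.5]
finger_gap: 27.8
```

```bash
cat > rail.py <<'E'
from m import *
from scipy.optimize import least_squares
# rail centre line points (crop): fit x0 (at y=0), slope, using both images; scene line & top line as point-to-line residuals
tp=[T(180,85),T(230,88),T(450,99),T(600,107),T(730,113)]; sp=[S(300,577),S(400,505),S(480,452),S(640,345)]
def dl(f,q,p):
    P=[proj(f,(q[0]+q[1]*y,y,160)) for y in(-200,200)]; d=P[1]-P[0]; e=np.array(p)-P[0]
    return (d[0]*e[1]-d[1]*e[0])/np.linalg.norm(d)
for n,L in (("both",[(t,p) for p in tp]+[(s,p) for p in sp]),("top",[(t,p) for p in tp]),("scene",[(s,p) for p in sp])):
    r=least_squares(lambda q:[dl(f,q,p) for f,p in L],[603,.07]);print(n,r.x.round(3),"yaw",np.degrees(np.arctan(-r.x[1])).round(2),"x@-90",(r.x[0]-90*r.x[1]).round(1),r.fun.round(2))
x0,k=602.5,.074
for p in [(424,432),(494,490)]: print("collar s face edges @",np.round(onz(s,S(*p),155),1))
goto([596,-90,300],-4.5,True)
E
python3 rail.py | tail -8
```

```text
both [6.04191e+02 8.10000e-02] yaw -4.64 x@-90 596.9 [-0.19 -0.22  0.17  0.32  0.66 -0.97 -0.84 -0.12  1.18]
top [6.04702e+02 7.40000e-02] yaw -4.24 x@-90 598.0 [ 0.06 -0.04  0.   -0.08  0.06]
scene [6.0234e+02 1.1400e-01] yaw -6.52 x@-90 592.1 [ 0.26 -0.3  -0.1   0.14]
collar s face edges @ [574.8  43.4 155. ]
collar s face edges @ [628.9  43.4 155. ]
t 4.95 grasp [452.  206.2 301.2] toolx [-0.001 -0.001 -1.   ] tooly [ 0.182 -0.983  0.001] F [ 0.9 -0.3 -4.5] gap 27.8 j [ 0.02  0.19 -0.58  1.86  0.12  1.12 -1.99]
 turn deg [15.01  0.06 -0.04]
 shift cm after turn [  0.12  28.42 -16.66]
```

Emit:
{"method": "play_rows", "body": {
  "targets": "0 0 0 7 0 0 -1; 0 0 0 7.8 0 0 -1; 0 2.5 -1.5 0 0 0 -1; 0 3.4 -2 0 0 0 -1; 0 3.4 -2 0 0 0 -1; 0 3.4 -2 0 0 0 -1; 0 3.4 -2 0 0 0 -1; 0 3.4 -2 0 0 0 -1"
}}

```text
t: 5.62
position: [555.2, 2.8, 470.7]
ee_rot: [0.022, -0.706, 0.023, 0.707]
wrist_force: [0.5, 0.4, -3.5]
finger_gap: 27.6
```

Emit:
{"method": "play_rows", "body": {
  "targets": "0 3.4 -2 0 0 0 -1; 0 3.4 -2 0 0 0 -1; 0 2 -1.3 0 0 0 -1; 0 0 0 0 0 0 -1; 0 0 0 0 0 0 -1; 0 0 0 0 0 0 -1"
}}

```text
t: 6.12
position: [602.0, -85.5, 470.3]
ee_rot: [0.023, -0.706, 0.022, 0.707]
wrist_force: [-0.7, -0.2, -4.0]
finger_gap: 27.9
```

```bash
python3 -c "
from h import *
import pickle
goto([598,-90,290],-4.3,True)
s=arm.grab_frame('scene');t=arm.grab_frame('top');pickle.dump((s,t),open('f2.pkl','wb'))
c=lambda f,x,y,w,h,k:cv2.resize(f['color'][y:y+h,x:x+w],None,fx=k,fy=k,interpolation=cv2.INTER_CUBIC)[:,:,::-1]
cv2.imwrite('pics/g2.png',np.hstack([c(s,210,130,100,150,4),c(t,225,115,100,150,4)]))
"
```

```text
t 6.12 grasp [601.7 -85.3 299.3] toolx [-0.002  0.001 -1.   ] tooly [-0.063 -0.998 -0.001] F [-0.7 -0.2 -4. ] gap 27.9 j [ 0.35  0.37 -0.35  1.62  0.13  1.18 -1.66]
 turn deg [0.69 0.1  0.06]
 shift cm after turn [0.93 0.48 0.36]
```

View pics/g2.png

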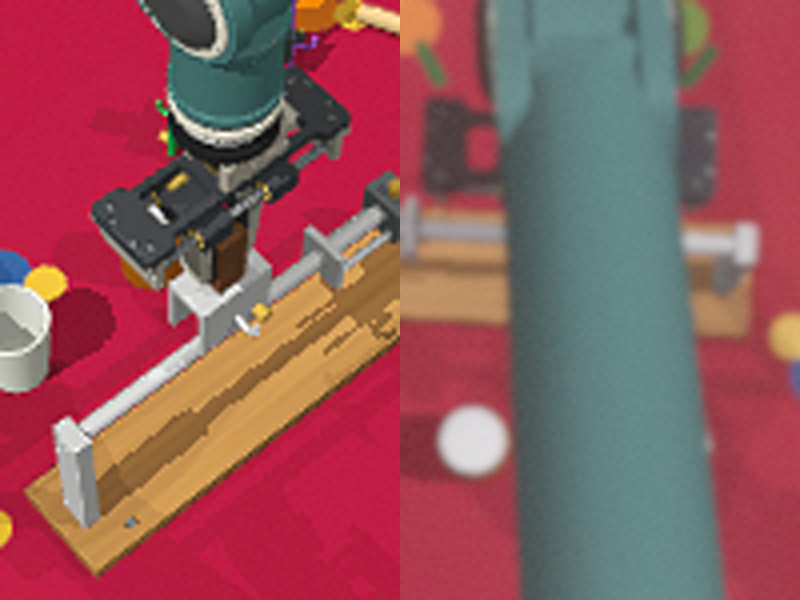

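```bash
python3 - <<'E' | tail -12
from rail import *
s2,t2=pickle.load(open("f2.pkl","rb"))
C=lambda x,y:np.array(((x+.5)/4+210-.5,(y+.5)/4+130-.5))
a=np.radians(-3.6)
for p,c in [((178,327),(-20,-35,0)),((205,350),(20,-35,0)),((170,283),(-20,-35,60)),((206,309),(20,-35,60)),((270,300),(20,35,0))]:
    w=(601.7+c[0]*np.cos(a)-c[1]*np.sin(a),-85.3+c[0]*np.sin(a)+c[1]*np.cos(a),201.3+c[2])
    print(c,"obs-pred px",(C(*p)-proj(s2,w)).round(2))
for p in [(100,418),(150,383),(190,356)]:
    q=onz(s2,C(*p),160); print("rail s pt",q.round(1),"toprail x there",(604.7+.074*q[1]).round(1),"pred px of top rail pt",proj(s2,(604.7+.074*q[1],q[1],160)).round(2),"obs",C(*p).round(2))
E
```

```text
collar s face edges @ [628.9  43.4 155. ]
t 6.22 grasp [601.8 -84.6 299.9] toolx [-0.001  0.001 -1.   ] tooly [-0.061 -0.998 -0.001] F [-0.2  0.4 -4. ] gap 27.7 j [ 0.35  0.37 -0.35  1.62  0.13  1.18 -1.66]
 turn deg [0.98 0.04 0.04]
 shift cm after turn [-0.01  0.57  0.55]
(-20, -35, 0) obs-pred px [2.3  1.78]
(20, -35, 0) obs-pred px [ 0.76 -0.89]
(-20, -35, 60) obs-pred px [0.48 0.57]
(20, -35, 60) obs-pred px [ 0.86 -1.56]
(20, 35, 0) obs-pred px [ 0.43 -0.79]
rail s pt [ 588.6 -203.9  160. ] toprail x there 589.6 pred px of top rail pt [234.85 234.34] obs [234.62 234.12]
rail s pt [ 593.7 -154.1  160. ] toprail x there 593.3 pred px of top rail pt [247.05 225.3 ] obs [247.12 225.38]
rail s pt [ 598.5 -113.9  160. ] toprail x there 596.3 pred px of top rail pt [256.65 218.19] obs [257.12 218.62]
```

Emit:
{"method": "play_rows", "body": {
  "targets": "0 0.5 0.35 0.8 0 0 -1; 0 0 0 0 0 0 -1; 1.5 0 0 0 0 0 -1; 1.5 0 0 0 0 0 -1; 1 0 0 0 0 0 -1; 0.5 0 0 0 0 0 -1; 0.5 0 0 0 0 0 -1; 0 0 0 0 0 0 -1"
}}

```text
t: 6.88
position: [598.5, -91.2, 420.1]
ee_rot: [0.028, -0.706, 0.027, 0.707]
wrist_force: [-1.1, 0.1, -3.9]
finger_gap: 27.8
```

```bash
python3 -c "
from h import *
goto([598,-90,213],-4.3,True)"
```

```text
t 6.88 grasp [598.3 -91.1 249.1] toolx [-0.001  0.    -1.   ] tooly [-0.078 -0.997 -0.   ] F [-1.1  0.1 -3.9] gap 27.8 j [ 0.35  0.41 -0.33  1.68  0.15  1.08 -1.68]
 turn deg [-0.16  0.07  0.  ]
 shift cm after turn [ 3.61 -0.11  0.06]
```

Emit:
{"method": "play_rows", "body": {
  "targets": "1 0 0 0 0 0 -1; 1 0 0 0 0 0 -1; 0.7 0 0 0 0 0 -1; 0.4 0 0 0 0 0 -1; 0.2 0 0 0 0 0 -1; 0 0 0 0 0 0 -1; 0 0 0 0 0 0 -1"
}}

```text
t: 7.47
position: [598.7, -91.2, 388.0]
ee_rot: [-0.028, 0.707, -0.028, -0.706]
wrist_force: [-0.6, 0.3, -3.7]
finger_gap: 27.8
```

Emit:
{"method": "play_rows", "body": {
  "targets": "0.2 0 0 0 0 0 -1; 0 0 0 0 0 0 -1; 0.15 0 0 0 0 0 -1; 0 0 0 0 0 0 -1; 0 0 0 0 0 0 -1"
}}

```text
t: 7.88
position: [598.6, -91.3, 384.4]
ee_rot: [-0.028, 0.707, -0.028, -0.707]
wrist_force: [0.7, 0.7, -3.8]
finger_gap: 27.9
```

```bash
python3 -c "
from h import *
goto([598,-90,211],-4.3,True)"
```

```text
t 7.88 grasp [598.6 -91.3 213.4] toolx [ 0. -0. -1.] tooly [-0.078 -0.997  0.   ] F [ 0.7  0.7 -3.8] gap 27.9 j [ 0.35  0.44 -0.33  1.72  0.16  1.01 -1.69]
 turn deg [-0.17 -0.   -0.  ]
 shift cm after turn [ 0.24 -0.12  0.07]
```

Emit:
{"method": "play_rows", "body": {
  "targets": "0.1 0 0 0 0 0 -1; 0 0 0 0 0 0 -1; 0.1 0 0 0 0 0 -1; 0 0 0 0 0 0 -1; 0 0 0 0 0 0 -1"
}}

```text
t: 8.3
position: [598.7, -91.2, 382.6]
ee_rot: [-0.028, 0.707, -0.028, -0.706]
wrist_force: [-0.6, -0.3, -1.2]
finger_gap: 27.8
```

Emit:
{"method": "play_rows", "body": {
  "targets": "0.1 0 0 0 0 0 -1; 0 0 0 0 0 0 -1; 0 0 0 0 0 0 -1"
}}

```text
t: 8.55
position: [598.7, -91.1, 382.5]
ee_rot: [-0.027, 0.707, -0.028, -0.706]
wrist_force: [-3.2, 0.0, 5.0]
finger_gap: 28.0
```

Emit:
{"method": "play_rows", "body": {
  "targets": "-0.04 -0.5 0 0 0 0 -1; 0 -1 0 0 0 0 -1; 0 -1 0 0 0 0 -1; 0 -1 0 0 0 0 -1; 0 -1 0 0 0 0 -1; 0 -0.5 0 0 0 0 -1; 0 0 0 0 0 0 -1; 0 0 0 0 0 0 -1"
}}

```text
t: 9.22
position: [602.9, -39.2, 382.6]
ee_rot: [-0.027, 0.707, -0.026, -0.706]
wrist_force: [-1.0, -0.1, 5.3]
finger_gap: 27.9
```

```bash
python3 -c "
from h import *
goto([604.7-4*.074,-4,211.5],-4.3,True)"
```

```text
t 9.22 grasp [603.3 -39.  211.6] toolx [ 0.002  0.001 -1.   ] tooly [-0.076 -0.997 -0.001] F [-1.  -0.1  5.3] gap 27.9 j [ 0.27  0.44 -0.34  1.72  0.17  1.   -1.78]
 turn deg [-0.04 -0.1   0.08]
 shift cm after turn [ 0.01 -3.52  0.12]
```

Emit:
{"method": "play_rows", "body": {
  "targets": "-0.03 -0.5 0 0 0 0 -1; 0 -0.5 0 0 0 0 -1; 0 -0.5 0 0 0 0 -1; 0 -0.5 0 0 0 0 -1; 0 -0.3 0 0 0 0 -1; 0 0 0 0 0 0 -1; 0 0 0 0 0 0 -1"
}}

```text
t: 9.8
position: [604.5, -17.2, 382.6]
ee_rot: [-0.027, 0.707, -0.027, -0.706]
wrist_force: [0.1, -2.5, 5.3]
finger_gap: 27.2
```

Emit:
{"method": "play_rows", "body": {
  "targets": "0 -0.2 0 0 0 0 -1; 0 -0.2 0 0 0 0 -1; 0 -0.2 0 0 0 0 -1; 0 -0.2 0 0 0 0 -1; 0 0 0 0 0 0 -1; 0 0 0 0 0 0 -1"
}}

```text
t: 10.3
position: [605.1, -9.8, 382.5]
ee_rot: [-0.027, 0.707, -0.028, -0.706]
wrist_force: [0.1, -3.9, 4.9]
finger_gap: 27.9
```

Emit:
{"method": "play_rows", "body": {
  "targets": "0 -0.2 0 0 0 0 -1; 0 -0.2 0 0 0 0 -1; 0 -0.2 0 0 0 0 -1; 0 -0.2 0 0 0 0 -1; 0 0 0 0 0 0 -1; 0 0 0 0 0 0 -1"
}}

```text
t: 10.8
position: [605.7, -1.9, 382.5]
ee_rot: [-0.027, 0.707, -0.028, -0.706]
wrist_force: [-0.2, -4.4, 5.5]
finger_gap: 28.0
```

```bash
cat > v.py <<'E'
import sys,pickle
from h import *
s=arm.grab_frame('scene');t=arm.grab_frame('top');pickle.dump((s,t),open(sys.argv[1]+'.pkl','wb'))
c=lambda f,x,y,w,h,k:cv2.resize(f['color'][y:y+h,x:x+w],None,fx=k,fy=k,interpolation=cv2.INTER_CUBIC)[:,:,::-1]
cv2.imwrite('pics/%s.png'%sys.argv[1],c(s,245,150,90,75,8))
goto([604.7,0,211.5],-4.3,True)
E
python3 v.py g3
```

```text
t 10.90 grasp [605.9  -2.1 211.5] toolx [ 0.001 -0.001 -1.   ] tooly [-0.077 -0.997  0.001] F [-0.  -3.6  5.3] gap 27.8 j [ 0.21  0.45 -0.35  1.72  0.18  1.01 -1.85]
 turn deg [-0.14 -0.06 -0.03]
 shift cm after turn [ 0.   -0.19  0.12]
```

View pics/g3.png

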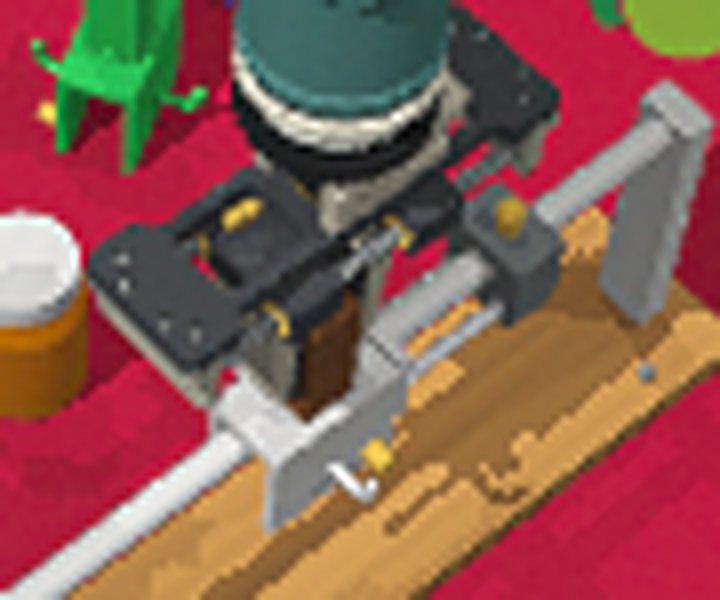

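Emit:
{"method": "play_rows", "body": {
  "targets": "-0.05 -0.1 0 0 0 0 -1; 0 -0.2 0 0 0 0 -1; 0 -0.2 0 0 0 0 -1; 0 0 0 0 0 0 -1; 0 0 0 0 0 0 -1"
}}

```text
t: 11.32
position: [606.0, 2.8, 382.6]
ee_rot: [-0.027, 0.707, -0.028, -0.707]
wrist_force: [0.5, -4.6, 3.5]
finger_gap: 27.8
```

Emit:
{"method": "play_rows", "body": {
  "targets": "0 -0.2 0 0 0 0 -1; 0 -0.2 0 0 0 0 -1; 0 -0.2 0 0 0 0 -1; 0 0 0 0 0 0 -1; 0 0 0 0 0 0 -1"
}}

```text
t: 11.73
position: [606.4, 7.9, 382.6]
ee_rot: [0.027, -0.707, 0.028, 0.707]
wrist_force: [-0.3, -6.3, 3.8]
finger_gap: 27.6
```

Emit:
{"method": "play_rows", "body": {
  "targets": "0 -0.2 0 0 0 0 -1; 0 -0.2 0 0 0 0 -1; 0 -0.2 0 0 0 0 -1; 0 0 0 0 0 0 -1; 0 0 0 0 0 0 -1"
}}

```text
t: 12.15
position: [606.9, 13.1, 382.6]
ee_rot: [0.027, -0.706, 0.029, 0.707]
wrist_force: [-0.6, -8.2, 4.3]
finger_gap: 27.9
```

Emit:
{"method": "play_rows", "body": {
  "targets": "0 -0.2 0 0 0 0 -1; 0 -0.2 0 0 0 0 -1; 0 -0.2 0 0 0 0 -1; 0 -0.2 0 0 0 0 -1; 0 -0.2 0 0 0 0 -1; 0 -0.2 0 0 0 0 -1; 0 0 0 0 0 0 -1; 0 0 0 0 0 0 -1"
}}

```text
t: 12.82
position: [607.8, 23.3, 382.6]
ee_rot: [0.026, -0.706, 0.03, 0.707]
wrist_force: [-1.2, -11.8, 7.1]
finger_gap: 27.9
```

```bash
python3 v.py g4
```

```text
t 12.92 grasp [607.6  22.3 211.7] toolx [-0.001 -0.006 -1.   ] tooly [-0.08  -0.997  0.006] F [ -1.7 -12.1   5.8] gap 27.8 j [ 0.17  0.45 -0.35  1.71  0.19  1.01 -1.9 ]
 turn deg [-0.3   0.04 -0.33]
 shift cm after turn [0.02 2.35 0.13]
```

View pics/g4.png

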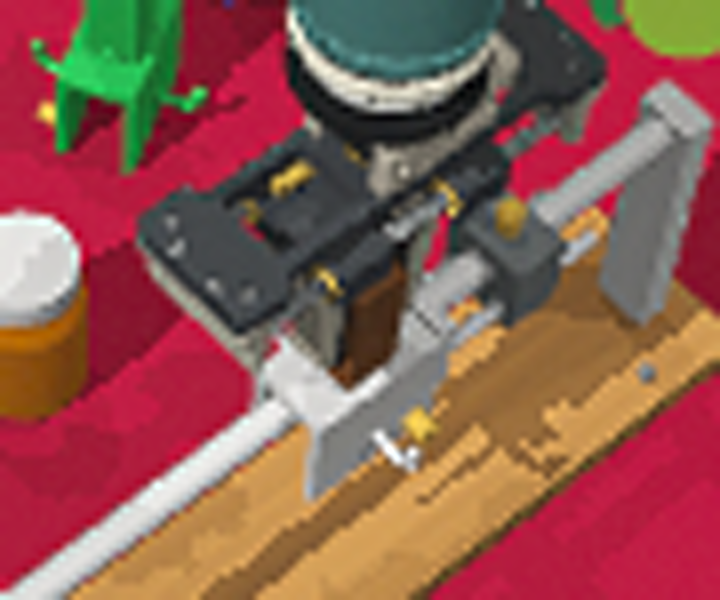

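Emit:
{"method": "play_rows", "body": {
  "targets": "0 -0.2 0 0 0 0 -1; 0 -0.15 0 0 0 0 -1; 0 0 0 0 0 0 -1; 0 0 0 0 0 0 -1; 0 0 0 0 0 0 -1; 0 0 0 0 0 0 -1; 0 0 0 0 0 0 -1; 0 0 0 0 0 0 -1"
}}

```text
t: 13.58
position: [608.0, 26.1, 382.7]
ee_rot: [0.026, -0.706, 0.031, 0.707]
wrist_force: [-1.8, -13.0, 7.2]
finger_gap: 27.6
```

```bash
cat > ov.py <<'E'
from h import *
import pickle
f0=pickle.load(open('f0.pkl','rb'))[0]; f=arm.grab_frame('scene'); pickle.dump(f,open('f5.pkl','wb'))
st=arm.read_state(); print(st["position"].round(1),st["wrist_force"].round(1),st["finger_gap"],st["t"])
d=np.array([.074,.997,0]); n=np.array([.997,-.074,0])
def W(y,u,v): return np.array([604.7,0,160])+d*y+n*u+np.array([0,0,v])
out=[]
for F,y in ((f0,32.5),(f,32.5+29)):
    k=8;x0,y0=270,145; im=cv2.resize(F['color'][y0:y0+60,x0:x0+50],None,fx=k,fy=k,interpolation=cv2.INTER_CUBIC)[:,:,::-1].copy()
    def L(a,b,col):
        P=[tuple(((proj(F,q)-[x0-.5,y0-.5])*k-.5).round().astype(int).tolist()) for q in(a,b)]; cv2.line(im,P[0],P[1],col,1)
    for yy,col in ((y,(0,255,255)),(y+8,(255,255,0)),(100.5,(0,255,0))):
        for a,b in(((-22,16),(22,16)),((22,16),(22,-28))): L(W(yy,*a),W(yy,*b),col)
    out.append(im)
cv2.imwrite('pics/ov%d.png'%int(st["t"]*10),np.hstack(out)); print(int(st["t"]*10))
E
python3 ov.py; cp pics/ov1*.png pics/ov.png
```

```text
[608.   26.1 382.7] [ -1.4 -12.4   7.1] 27.58403818075477 13.6333
136
```

View pics/ov.png

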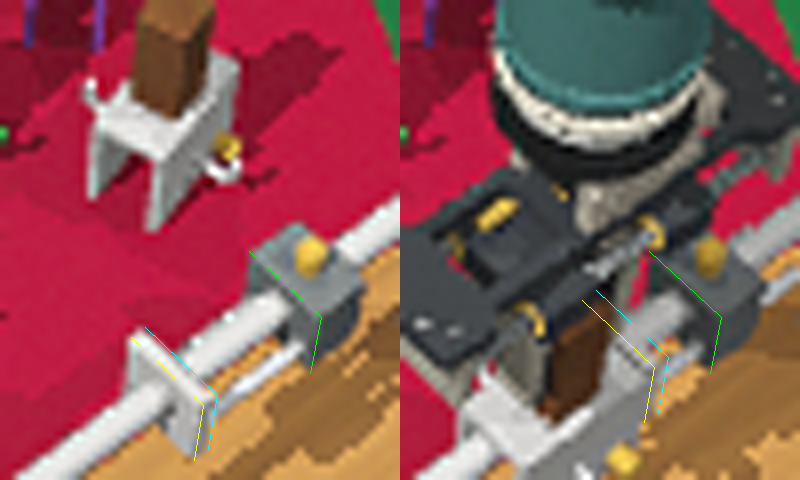

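Emit:
{"method": "play_rows", "body": {
  "targets": "0 -0.1 0 0 0 -0.2 -1; 0 0 0 0 0 -0.2 -1; 0 0 0 0 0 0 -1; 0 0 0 0 0 0 -1; 0 0 0 0 0 0 -1; 0 0 0 0 0 0 -1; 0 0 0 0 0 0 -1; 0 0 0 0 0 0 -1"
}}

```text
t: 14.3
position: [608.0, 26.3, 382.6]
ee_rot: [0.028, -0.706, 0.029, 0.707]
wrist_force: [-1.9, -14.5, 6.9]
finger_gap: 27.4
```

Emit:
{"method": "play_rows", "body": {
  "targets": "0 0 0 0 0 0 -1; 0 0 0 0 0 0 -1; 0 0 0 0 0 0 -1; 0 0 0 0 0 0 -1; 0 0 0 0 0 0 -1; 0 0 0 0 0 0 -1; 0 0 0 0 0 0 -1; 0 0 0 0 0 0 -1"
}}

```text
t: 14.97
position: [608.0, 26.3, 382.5]
ee_rot: [0.028, -0.706, 0.029, 0.707]
wrist_force: [-1.9, -15.1, 7.4]
finger_gap: 27.8
```

```bash
python3 v.py g6
```

```text
t 15.07 grasp [607.8  26.1 211.6] toolx [-0.001 -0.001 -1.   ] tooly [-0.081 -0.997  0.001] F [ -1.3 -15.    6.6] gap 27.7 j [ 0.17  0.45 -0.36  1.71  0.18  1.01 -1.9 ]
 turn deg [-0.34  0.07 -0.08]
 shift cm after turn [0.01 2.65 0.14]
```

View pics/g6.png

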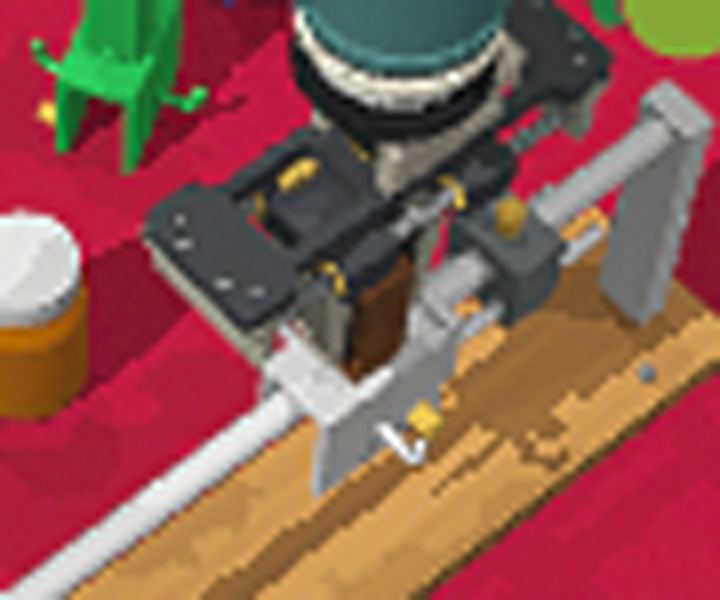

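```bash
python3 -c "
from h import *
print(arm.close_job()); goto([604.7,0,211.5])"
```

```text
the job is handed in; nothing more can be done
None
the job is handed in; nothing more can be done
```

The steel hanger is on the rail and pressing the collar back about halfway. The gripper still holds it, and I handed the job in at about 15 s. No verdict was reported.

- **Hooking on:** I picked the hanger up by its wooden grip and lowered it over the rail about 85–90 mm clear of the collar, on its open side. I slid it up in slowing steps of at most 10 mm, then 2 mm from near contact on.
- **Collar travel:** I estimate about 28–29 mm of the 30 mm target. This comes from the arm position and the collar's rest position in the first pictures. The collar was partly hidden behind the gripper, so the last picture only roughly confirms it.
- **Push force:** the last wrist reading was about 15 N along the rail, above the 12 N asked. I put the difference down to 2–3 N of rail friction. That would leave roughly 12 N on the spring, but I did not measure it separately.
- **Hold:** the pose did not change over the last 0.7 s of holding, and the force stayed within about 1 N. The grip opening was 27.7 mm, matching the 28 mm grip.
- **Seating:** the tool was vertical to within 0.1°, and the hanger was pressed down on the rail with roughly 10 N.
- **Other items:** I did not touch the other things on the table on purpose and felt no unexpected contact. I did not re-check their positions afterwards.

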